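# Make up two transducer set-up kits

### The job

Make up the two transducer set-up kits from the steel stock on the bench. In the three-bay tray, counting from the end with the metal tab, stand the eye nut, then the large hex nut, then the tall sleeve; in the two-bay tray, again counting from its tabbed end, stand the wide short sleeve, then the domed loading button. Each part stands upright and flat on the floor of its own bay, and the small hex nut and the plain flat-topped disc stay where they are.

Things in the scene. Friction and masses are not known exactly. Their poses are not given: they have to be found in the camera images.
- tray3: Three-bay kit tray, blue rims, 220 mm long (x) by 76 wide (y), fixed, left or right of stock, x forward within 0.3 rad. Origin: centre of its underside, z up. Floor 4 mm thick; walls and ribs 4 mm thick, their tops 10 mm above the bench. Bays 68 x 68 inside, centres at x = -72 (first), 0 (second) and +72 mm (third), y = 0. A bare metal tab (24 x 40 x 4 mm) juts from its -x end by the first bay.
- tray2: Two-bay kit tray, blue rims, 148 mm long (x) by 76 wide (y), fixed, left or right of stock, x forward within 0.3 rad. Origin: centre of its underside, z up. Floor 4 mm thick; walls and ribs 4 mm thick, their tops 10 mm above the bench. Bays 68 x 68 inside, centres at x = +36 (first) and -36 mm (second), y = 0. A bare metal tab (24 x 40 x 4 mm) juts from its +x end by the first bay.
- eye_nut: Steel lifting eye nut, about 0.4 kg: a round foot 46 mm across and 14 mm high with an upright ring on it, the ring of 14 mm round bar, 60 mm wide outside, its hole 32 mm, its top 68 mm above the underside. The ring lies in the body's x-z plane, so it is 14 mm thick along y: pinch the top of the ring along y from above. Its origin is the centre of its underside, z is up.
- large_nut: Large high hex nut, steel, about 0.4 kg, 46 mm across flats (53 mm across corners), 45 mm high, 29 mm bore, standing on its end. Two of its flats face +y and -y, the others every 60 degrees. Its origin is the centre of its underside, z is up.
- tall_sleeve: Tall slim steel tube, about 0.35 kg, 38 mm outside, 22 mm bore, 65 mm high, standing on end. Its origin is the centre of its underside, z is up.
- short_sleeve: Wide short steel tube, about 0.3 kg, 50 mm outside, 34 mm bore, 36 mm high, standing on end. Its origin is the centre of its underside, z is up.
- button: Domed loading button, solid steel, about 0.4 kg: a plain cylinder 46 mm across and 30 mm high with a smaller dome (34 mm across) on top, 42 mm high in all. Grip it by the cylinder. Its origin is the centre of its underside, z is up.
- small_nut: Small high hex nut, steel, 30 mm across flats, 30 mm high, 18 mm bore. Not wanted in either kit: leave it in place. Its origin is the centre of its underside, z is up.
- flat_disc: Plain solid steel cylinder with a flat top, 42 mm across, 28 mm high, no dome and no bore. Not wanted: leave it. All stock stands between the trays, any order and yaw, in three rows of three, centres at least 90 mm apart; among it two bystanders, a yellow tape roll (56 mm across, 24 high) and a green clamp block (40 x 30 mm, 38 high). Its origin is the centre of its underside, z is up.
Mind the look-alikes: they are no part of the job. What is shaped like the large_nut but pink or red is not meant.

How it is judged (in metres and radians):
At the end, for the whole second after the job is handed in: From the tabbed ends: eye nut, large nut, tall sleeve; short sleeve, button. Each centre within 16 mm of its bay centre along and across the tray, underside under 7.5 mm above the tray's, upright within 0.1 rad, at rest; small nut and flat disc within 20 mm of their start (x of eye_nut in the frame of tray3 between -0.088 and -0.056 m and y of eye_nut in the frame of tray3 between -0.016 and 0.016 m and z of each of eye_nut, large_nut, tall_sleeve in the frame of tray3 below 0.0075 m and angle between each of eye_nut, large_nut, tall_sleeve, short_sleeve, button's own z axis and vertical below 0.1 rad and linear speed of each of eye_nut, large_nut, tall_sleeve, short_sleeve, button below 0.02 m/s and x of large_nut in the frame of tray3 between -0.016 and 0.016 m and y of large_nut in the frame of tray3 between -0.016 and 0.016 m and x of tall_sleeve in the frame of tray3 between 0.056 and 0.088 m and y of tall_sleeve in the frame of tray3 between -0.016 and 0.016 m and x of short_sleeve in the frame of tray2 between 0.02 and 0.052 m and y of short_sleeve in the frame of tray2 between -0.016 and 0.016 m and z of each of short_sleeve, button in the frame of tray2 below 0.0075 m and x of button in the frame of tray2 between -0.052 and -0.02 m and y of button in the frame of tray2 between -0.016 and 0.016 m and distance of each of small_nut, flat_disc from where it was at the start of the episode below 0.02 m); the robot touches nothing.
It fails at once if the small hex nut is moved more than 20 mm (distance of small_nut from where it was at the start of the episode above 0.02 m).
It fails at once if the flat disc is moved more than 20 mm (distance of flat_disc from where it was at the start of the episode above 0.02 m).
It also fails if it takes over 112 s, if anything falls off the work surface, if the arm or the gripper's body presses on something with over 40 N, if the wrist force passes 120 N, or if a joint passes its speed limit or range.

### The arm

A 6-joint arm with a two-finger parallel gripper is mounted at the origin on the work surface. World frame = base frame: x ahead of the robot, y to its left, z up, the work surface at z = 0. Lengths are in mm, angles in degrees, forces in N, time in s.
With the tool pointing down it reaches from about 300 to 850 mm from the base axis. Payload 4.2 kg.
Tool frame: the origin (TCP) lies between the finger pads; the fingertips stand 14 mm ahead of it and the grasp point (between the pads) lies 5 mm behind it (env.finger_overhang is the distance from the TCP to the fingertips, in mm); z points along the fingers, y is the line along which they close (so a half turn about z gives the same grasp; the last joint's range is limited). The gripper opens to 91 mm and grips with 3 to 60 N. Pads are 32 mm wide; open, the fingers measure 118 mm over their backs; the gripper's body (76 mm by 178 mm) begins 60 mm behind the grasp point.
Start: joints at [-66.349, 18.312, 89.639, -0, 72.044, -1.146], TCP at [241.169, -521.999, 195.276] pointing down, gripper open.
Joint ranges: [-177.97, 177.97], [-48.28, 115.42], [12.27, 149.76], [-77.06, 257.06], [2.81, 150.46], [-146.56, 146.56]. Speed limits (degrees/s): [147.25, 147.25, 180, 180, 180, 180].

### API

Orientations are given as [roll, pitch, yaw] about the fixed x, y, z axes, in that order (R = Rz(yaw) Ry(pitch) Rx(roll)).
In Python, from workcell import status, cams, env, finder gives the robot as it stands.
- The arm moves only by the tool apply_moves, never from a script. Its argument "increments" is a list of rows, each a list of 7 numbers: the opening, from -1 (shut) to 1 (fully open), then the shift along the world's x, y, z in m, then the turn, a rotation vector about the world's x, y, z in degrees. In form: [[gripper, x, y, z, ax, ay, az], ...]. A call has 1 to 5 rows; each row shifts and turns the commanded pose from where the row before left it; what a row does not reach is not made up. A row lasts 1/12 s, in which the tool goes at most 41.7 mm and 7.16 degrees, less where a joint would pass 70% of its speed; a pose out of reach is approached as far as the arm can. A call with a gripper value outside its range is refused whole. The fingers move at their own pace and stop on an object; "newtons" is the grip in N (left out, the last holds). Time passes only in rows, so rows that do not move let the fingers close. It gives the time, the measured TCP pose, the force, the opening and the grip force at its end, in the units of the state.
- status.state(): the state, without advancing time (a new reading comes with each control period).
- cams.grab_frame(name): name is "scene" or "top"; returns a dict with "color" (480x640x3 uint8, red, green, blue), "intrinsics" (3x3 intrinsics, pixels), "R" (3x3) and "t" (3): a world point X has camera coordinates R X + t. Camera axes: x right, y down, z forward; pixel columns grow to the right and rows downward; lengths in mm; the calibration is good to about 2 mm. A picture is of the moment at which its call begins. There is no depth.
- env.job_done(): hands the job in; it is judged then, once.
Trained networks look in the newest picture that a camera, given by its name, has taken for a name from the list of things; names that differ only in an ending like _2 or _b are one class to them, and where a whole thing is asked for, a point or a joint stands for the part that bears it (a point fixed in the world has none). Each returns a list of dicts, best first, with "score" (0 to 1); they miss things now and then, are a little off and sometimes report something else, mostly with a low value. They report only what shows in the picture. A call takes as long as a camera call. They do not tell look-alikes from the thing itself.
- finder.boxes_of(query, camera): "rect" ([left, top, width, height] in pixels, round what is visible of it).
- finder.trace(query, camera): "pixels" (480x640 bool, what is visible of it) and "rect" ([left, top, width, height] in pixels, round what is visible of it).
The state is a dict: "time_s": time; "qpos": joint angles; "qvel": joint speeds; "effort": joint torques, N m; "ee_pos": TCP position; "ee_rot": TCP orientation; "force": force on the tool from outside, world axes, zero at the start; "torque": the same for the moment, N m; "gripper_width": finger opening in mm; "gripper_force": force on a finger pad.
Only numpy, scipy, OpenCV 4.12 (cv2) and the standard library are available. Lean on these libraries where they do the work, as an engineer would, in place of code of your own. Each camera call takes 0.05 s, during which the arm holds its last target. There are 200 camera calls.

## Working session

There is one attempt and no reset: what is moved stays moved. The work goes in short steps, Python scripts to look and compute and a tool call to move; the robot and the scene stay as the last step left them, time stands still between calls to the robot, and variables do not carry over. Pictures are saved under pics/ and viewed, at most 16 in all, crops included, and the job is handed in when it is done.

Besides the shell and the picture viewer there is one more tool, called after "Request:" as name([rows], argument=value, ...), one row to a line, values as JSON. apply_moves: Moves the arm, as the interface text tells. Its arguments: {"type":"object","properties":{"increments":{"type":"array","items":{"type":"array","items":{"type":"number"}}},"newtons":{"type":"number"}},"required":["increments"]}

```bash
mkdir -p pics; python3 - <<'E'
from workcell import status,cams,env,finder
import cv2,numpy as np
for n in ("scene","top"):
    f=cams.grab_frame(n); cv2.imwrite(f"pics/{n}0.png",f["color"][:,:,::-1])
    print(n,np.round(f["intrinsics"],1).tolist(),np.round(f["R"],3).tolist(),np.round(f["t"],1).tolist(), (-f["R"].T@f["t"]).round())
    for q in "tray3 tray2 eye_nut large_nut tall_sleeve short_sleeve button small_nut flat_disc".split():
        print(q,[(round(d["score"],2),np.round(d["rect"]).astype(int).tolist()) for d in finder.boxes_of(q,n)[:4]])
print(status.state()["time_s"],env.finger_overhang)
E
```

```text
scene [[520.1, 0.0, 328.7], [0.0, 520.1, 229.4], [0.0, 0.0, 1.0]] [[0.211, 0.977, 0.01], [0.58, -0.117, -0.806], [-0.787, 0.176, -0.592]] [-92.5, -279.6, 1236.0] [1154. -159.  507.]
tray3 [(0.93, [122, 230, 64, 88]), (0.69, [470, 183, 116, 90])]
tray2 [(0.93, [122, 230, 64, 88]), (0.69, [470, 183, 116, 90])]
eye_nut [(0.68, [409, 215, 37, 46]), (0.16, [330, 232, 27, 37])]
large_nut [(0.87, [212, 169, 31, 37]), (0.79, [318, 186, 30, 37]), (0.6, [279, 168, 26, 37]), (0.53, [466, 184, 117, 87])]
tall_sleeve [(0.9, [239, 189, 26, 44])]
short_sleeve [(0.56, [352, 283, 40, 45])]
button [(0.66, [330, 235, 26, 32])]
small_nut [(0.89, [260, 247, 19, 29])]
flat_disc [(0.76, [428, 281, 35, 35])]
top [[435.1, 0.0, 319.7], [0.0, 435.1, 239.2], [0.0, 0.0, 1.0]] [[-0.001, -1.0, 0.001], [-0.998, 0.001, -0.063], [0.063, -0.001, -0.998]] [16.8, 496.2, 714.9] [450.  17. 745.]
tray3 [(0.97, [465, 167, 62, 107]), (0.62, [120, 153, 52, 151]), (0.17, [389, 187, 16, 23])]
tray2 [(0.97, [465, 167, 62, 107]), (0.62, [120, 153, 52, 151]), (0.17, [389, 187, 16, 23])]
eye_nut [(0.82, [236, 186, 37, 28]), (0.39, [391, 186, 17, 24])]
large_nut [(0.92, [307, 259, 34, 30]), (0.73, [347, 303, 35, 33]), (0.68, [390, 184, 18, 24]), (0.62, [409, 315, 43, 32])]
tall_sleeve []
short_sleeve [(0.73, [310, 115, 30, 30]), (0.17, [389, 186, 21, 20])]
button []
small_nut [(0.56, [389, 187, 20, 21])]
flat_disc []
1.0 14.0
```

View pics/top0.png

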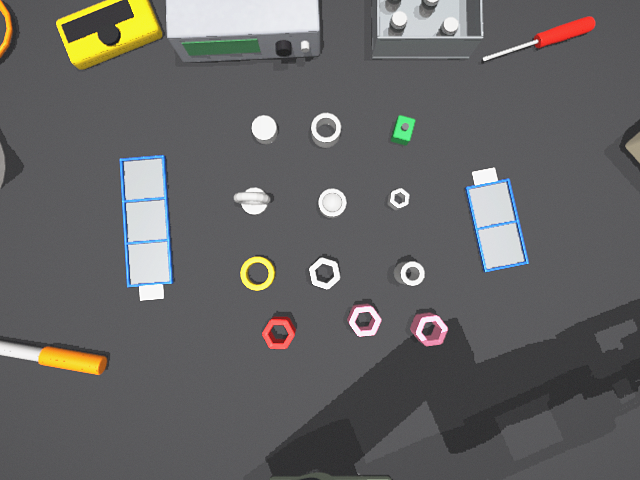

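View pics/scene0.png

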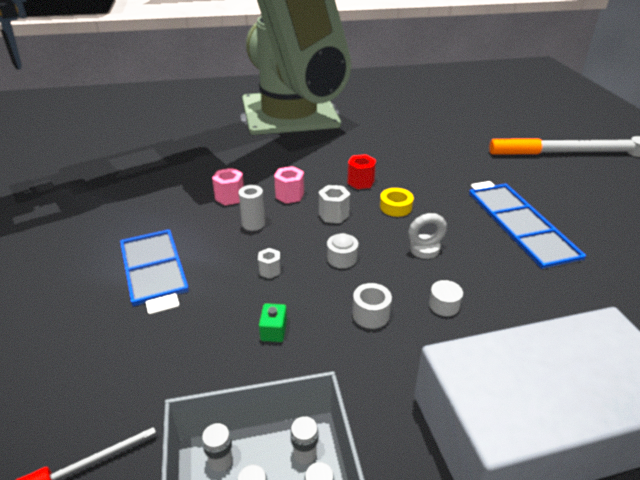

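The top view (up = +x, right = −y) shows these things:
- **Trays:** tray3 is at left (147,222) with its tab at the bottom. tray2 is at right (497,225) with its tab at the top.
- **Large nut candidates:** steel (324,273), red (279,333), pink (365,320), pink (430,330) and small nut (400,198). I choose the steel one at (324,273).
- **Short sleeve or tall sleeve:** short at (326,129), tall at (411,273). The tape roll (257,273) is not wanted.
- **Button or flat disc:** the button is domed, at (332,203). The disc at (264,128) is not wanted.
- **Eye nut:** (253,200).

```bash
cat > h.py <<'E'
from workcell import status,cams,env,finder
import cv2,numpy as np
def ray(f,uv,z):
    K,R,t=f["intrinsics"],np.array(f["R"]),np.array(f["t"]); c=-R.T@t
    d=R.T@np.linalg.solve(K,[uv[0],uv[1],1]); return c+d*(z-c[2])/d[2]
def proj(f,P):
    q=np.atleast_2d(P)@np.array(f["R"]).T+f["t"]; q=q@np.array(f["intrinsics"]).T; return q[:,:2]/q[:,2:]
E
cat > m.py <<'E'
from h import *
f=cams.grab_frame("top"); im=f["color"].astype(int); hsv=cv2.cvtColor(f["color"],cv2.COLOR_RGB2HSV)
for n,uv,z,dia,th in [("large_nut",(324,273),45,53,190),("tall",(411,273),65,38,190),("short",(326,129),36,50,190),("button",(332,203),30,46,190),("small",(400,198),30,34.6,190),("disc",(264,128),28,42,190)]:
    m=((im.min(2)>th)).astype(np.uint8); r=32
    w=np.zeros_like(m); w[uv[1]-r:uv[1]+r,uv[0]-r:uv[0]+r]=m[uv[1]-r:uv[1]+r,uv[0]-r:uv[0]+r]
    c=max(cv2.findContours(w,0,cv2.CHAIN_APPROX_NONE)[0],key=cv2.contourArea); cc,rr=cv2.minEnclosingCircle(c)
    M=cv2.moments(cv2.convexHull(c)); g=(M["m10"]/M["m00"],M["m01"]/M["m00"])
    hull=np.array([ray(f,p,z)[:2] for p in cv2.convexHull(c)[:,0,:]])
    P=ray(f,g,z)
    ex=""
    if "nut" in n: # widths vs direction -> flats
        ws=[np.ptp(hull@[np.cos(a),np.sin(a)]) for a in np.radians(range(180))]
        k=[ws[i]+ws[i+60]+ws[(i+120)%180] for i in range(60)]; ex=("flat normal deg",int(np.argmin(k)),min(k)/3)
    print(n,"enc",np.round(ray(f,cc,z)[:2],1),"mom",P[:2].round(1),"dia",round(2*rr*(745-z)/435,1),dia,ex)
blue=cv2.inRange(hsv,(95,120,80),(125,255,255))
for n,x0,x1,L in [("tray3",100,200,220),("tray2",450,550,148)]:
    w=np.zeros_like(blue); w[140:310,x0:x1]=blue[140:310,x0:x1]
    p=cv2.findNonZero(w)[:,0,:]; q=np.array([ray(f,u,10)[:2] for u in p],np.float32)
    (c,s,a)=cv2.minAreaRect(q); b=cv2.boxPoints((c,s,a)); e=b[1]-b[0]
    if np.linalg.norm(e)<100: e=b[2]-b[1]
    e=e*np.sign(e[0])
    yaw=np.arctan2(e[1],e[0]); d=np.array([np.cos(yaw),np.sin(yaw)])
    print(n,np.round(c,1),np.round(s,1),"yaw",round(np.degrees(yaw),1),{k:(np.array(c)+k*d).round(1).tolist() for k in ((-72,0,72) if L==220 else (36,-36))})
cr=f["color"][100:300,220:440,::-1]; cv2.imwrite("pics/crop1.png",cv2.resize(cr,None,fx=3,fy=3,interpolation=cv2.INTER_CUBIC)[:600,:660])
E
python3 m.py
```

```text
large_nut enc [439.5   9.5] mom [440.1   9.2] dia 51.4 53 ('flat normal deg', 42, np.float64(46.26230855116702))
tall enc [ 439.8 -127.4] mom [ 439.7 -127.3] dia 37.3 38 
short enc [681.    6.5] mom [681.2   6.4] dia 48.1 50 
button enc [556.9  -4.1] mom [556.7  -4.2] dia 46.0 46 
small enc [ 564.1 -115.6] mom [ 564.  -115.4] dia 32.6 34.6 
disc enc [683.6 110.4] mom [683.7 110.4] dia 40.4 42 
tray3 [529.6 311.2] [220.7  78.9] yaw 4.9 {-72: [457.8, 305.1], 0: [529.6, 311.2], 72: [601.3, 317.3]}
tray2 [ 521.  -283.2] [148.8  79. ] yaw 11.3 {36: [556.3, -276.2], -36: [485.7, -290.3]}
```

View pics/crop1.png

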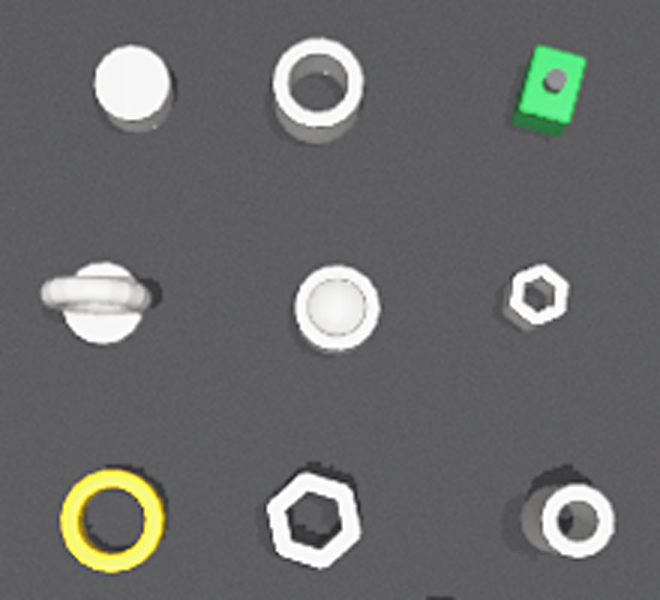

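The crop confirms the choice: the steel nut is at crop (315,520), the domed button at (337,307), the wide sleeve at (318,82), and the eye nut with its ring along y at (100,298).

```bash
python3 - <<'E'
from h import *
from scipy.spatial.transform import Rotation as Ro
f=cams.grab_frame("top"); im=f["color"].astype(int)
for thr in (110,215,235):
    m=(im.min(2)>thr).astype(np.uint8); w=np.zeros_like(m); w[175:225,228:282]=m[175:225,228:282]
    c=max(cv2.findContours(w,0,cv2.CHAIN_APPROX_NONE)[0],key=cv2.contourArea)[:,0,:]
    print(thr,c.min(0),c.max(0),cv2.minAreaRect(c))
    low=np.array([ray(f,p,14)[:2] for p in c if p[1]>207]); 
    if len(low)>4:
        A=np.c_[2*low,np.ones(len(low))]; s=np.linalg.lstsq(A,(low**2).sum(1),rcond=None)[0]; print(" foot",s[:2].round(1),np.sqrt(s[2]+s[0]**2+s[1]**2).round(1))
    ring=[(u,np.where(m[180:212,u])[0]+180) for u in range(234,273)]
    print(" ends",[(u,v.min(),v.max()) for u,v in ring if len(v)][::4])
s=status.state(); print(s["ee_pos"],s["ee_rot"],s["gripper_width"],s["time_s"])
R=Ro.from_euler("xyz",s["ee_rot"],degrees=True).as_matrix(); print(R.round(3))
E
```

```text
110 [233 187] [269 214] ((252.00001525878906, 199.0), (32.52690887451172, 26.870054244995117), 45.0)
 foot [562.5 127.2] 23.3
 ends [(234, np.int64(194), np.int64(200)), (238, np.int64(192), np.int64(202)), (242, np.int64(192), np.int64(207)), (246, np.int64(189), np.int64(211)), (250, np.int64(187), np.int64(211)), (254, np.int64(187), np.int64(211)), (258, np.int64(188), np.int64(211)), (262, np.int64(190), np.int64(211)), (266, np.int64(194), np.int64(207))]
215 [242 204] [266 213] ((254.0, 208.5), (9.0, 24.0), 90.0)
 foot [562.  127.8] 21.7
 ends [(236, np.int64(195), np.int64(197)), (240, np.int64(193), np.int64(199)), (244, np.int64(193), np.int64(209)), (248, np.int64(189), np.int64(211)), (252, np.int64(188), np.int64(211)), (256, np.int64(188), np.int64(211)), (260, np.int64(189), np.int64(211)), (264, np.int64(205), np.int64(208))]
235 [242 204] [265 213] ((253.3556671142578, 208.81982421875), (23.108604431152344, 8.644007682800293), 2.4895527362823486)
 foot [562.4 127.9] 21.9
 ends [(237, np.int64(196), np.int64(197)), (241, np.int64(195), np.int64(197)), (245, np.int64(194), np.int64(210)), (249, np.int64(189), np.int64(211)), (253, np.int64(188), np.int64(211)), (257, np.int64(189), np.int64(211)), (261, np.int64(190), np.int64(211)), (265, np.int64(205), np.int64(207))]
[ 241.1671035  -522.00541182  195.27064446] [1.79995041e+02 7.36204710e-04 2.47968411e+01] 91.21915739898095 1.1
[[ 0.908  0.419  0.   ]
 [ 0.419 -0.908 -0.   ]
 [-0.     0.    -1.   ]]
```

Request:
apply_moves([
  [1, 0.021, 0.0345, 0, 0, 0, -0.9],
  [1, 0.021, 0.0345, 0, 0, 0, -0.9],
  [1, 0.021, 0.0345, 0, 0, 0, -0.9],
  [1, 0.021, 0.0345, 0, 0, 0, -0.9],
  [1, 0.021, 0.0345, 0, 0, 0, -0.9],
], newtons=45)

```text
time_s: 1.52
ee_pos: [346.7, -347.9, 195.4]
ee_rot: [180.0, -0.0, 20.2]
force: [0.3, -0.3, 0.2]
gripper_width: 90.8
gripper_force: 0.0
```

Request:
apply_moves([
  [1, 0.021, 0.0345, -0.008, 0, 0, -0.9],
  [1, 0.021, 0.0345, -0.008, 0, 0, -0.9],
  [1, 0.021, 0.0345, -0.008, 0, 0, -0.9],
  [1, 0.021, 0.0345, -0.008, 0, 0, -0.9],
  [1, 0.021, 0.0345, -0.008, 0, 0, -0.9],
])

```text
time_s: 1.93
ee_pos: [451.9, -175.2, 155.2]
ee_rot: [180.0, -0.0, 15.8]
force: [0.2, -1.4, 0.6]
gripper_width: 90.9
gripper_force: 0.0
```

Request:
apply_moves([
  [1, 0.021, 0.0345, -0.008, 0, 0, -0.9],
  [1, 0.021, 0.0345, -0.008, 0, 0, -0.9],
  [1, 0.021, 0.0345, -0.008, 0, 0, -0.9],
  [1, 0.021, 0.0345, -0.008, 0, 0, -0.9],
  [1, 0.021, 0.0345, -0.008, 0, 0, -0.9],
])

```text
time_s: 2.35
ee_pos: [557.0, -2.5, 115.1]
ee_rot: [180.0, -0.0, 11.3]
force: [1.1, -1.6, 0.9]
gripper_width: 90.9
gripper_force: 0.0
```

Request:
apply_moves([
  [1, 0, 0, 0, 0, 0, 0],
  [1, 0, 0, 0, 0, 0, 0],
])

```text
time_s: 2.52
ee_pos: [556.5, -2.8, 114.5]
ee_rot: [-180.0, 0.1, 11.5]
force: [-0.5, -0.2, 0.0]
gripper_width: 90.9
gripper_force: 0.0
```

Request:
apply_moves([
  [1, 0, -0.001, -0.03, 0, 0, 0],
  [1, 0, 0, -0.03, 0, 0, 0],
  [1, 0, 0, -0.02, 0, 0, 0],
  [1, 0, 0, -0.0115, 0, 0, 0],
  [1, 0, 0, 0, 0, 0, 0],
])

```text
time_s: 2.93
ee_pos: [553.4, -6.9, 21.6]
ee_rot: [-179.9, 0.3, 11.2]
force: [-0.5, 0.4, 0.7]
gripper_width: 91.2
gripper_force: 0.0
```

Request:
apply_moves([
  [-1, 0, 0, 0, 0, 0, 0],
  [-1, 0, 0, 0, 0, 0, 0],
  [-1, 0, 0, 0, 0, 0, 0],
  [-1, 0, 0, 0, 0, 0, 0],
  [-1, 0, 0, 0, 0, 0, 0],
])

```text
time_s: 3.35
ee_pos: [556.7, -5.6, 24.7]
ee_rot: [180.0, -0.1, 11.3]
force: [-0.0, 0.2, -0.2]
gripper_width: 61.0
gripper_force: 0.0
```

Request:
apply_moves([
  [-1, 0, 0, 0, 0, 0, 0],
  [-1, 0, 0, 0, 0, 0, 0],
  [-1, 0, 0, 0.005, 0, 0, 0],
])

```text
time_s: 3.6
ee_pos: [555.4, -5.4, 28.3]
ee_rot: [-180.0, 0.1, 11.3]
force: [-0.7, -0.2, -1.1]
gripper_width: 40.7
gripper_force: 0.0
```

```bash
python3 - <<'E'
from h import *
a=cams.grab_frame("scene"); cr=a["color"][130:330,200:480,::-1]; cv2.imwrite("pics/s1.png",cv2.resize(cr,None,fx=2.8,fy=2.8,interpolation=cv2.INTER_CUBIC))
s=status.state(); print(s["ee_pos"],s["gripper_width"],s["gripper_force"],s["time_s"])
E
```

```text
[556.467874    -5.45067729  29.64745253] 36.71138215622603 0.0 3.65
```

View pics/s1.png

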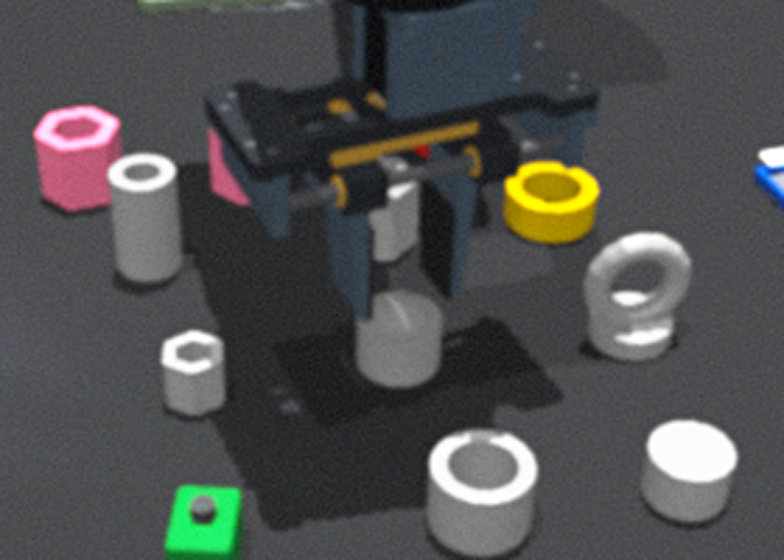

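```bash
cat >> h.py <<'E'
E
python3 - <<'E'
from h import *
from scipy.spatial.transform import Rotation as Ro
f=cams.grab_frame("scene"); g=cams.grab_frame("top"); s=status.state(); p=np.array(s["ee_pos"]); R=Ro.from_euler("xyz",s["ee_rot"],degrees=True).as_matrix()
w=s["gripper_width"]/2; tips=[p+R@[dx,sg*w,14] for sg in(-1,1) for dx in(-16,16)]
print(p,w); print("tips scene",proj(f,tips).round(),"top",proj(g,tips).round())
print("button base scene",proj(f,[[556.8,-4.1,0],[556.8,-4.1,30]]).round(),"obs ~ base(343,262) top(342,240)")
for q in ([562.3,127.5,0],[681,6.4,36],[439.7,-127.3,65],[564,-115.5,30]): print(q,proj(f,q).round())
im=f["color"].copy()
for u in proj(f,tips): cv2.circle(im,tuple(int(x) for x in u),2,(255,0,0),-1)
cv2.imwrite("pics/s2.png",cv2.resize(im[150:330,240:460,::-1],None,fx=3,fy=3,interpolation=cv2.INTER_CUBIC))
E
```

```text
[556.61889408  -5.44007401  29.28443754] 14.540569697306804
tips scene [[346. 242.]
 [355. 254.]
 [329. 246.]
 [337. 259.]] top [[326. 214.]
 [322. 196.]
 [343. 211.]
 [339. 193.]]
button base scene [[342. 258.]
 [343. 242.]] obs ~ base(343,262) top(342,240)
[562.3, 127.5, 0] [[425. 250.]]
[681, 6.4, 36] [[373. 295.]]
[439.7, -127.3, 65] [[251. 190.]]
[564, -115.5, 30] [[269. 255.]]
```

View pics/s2.png

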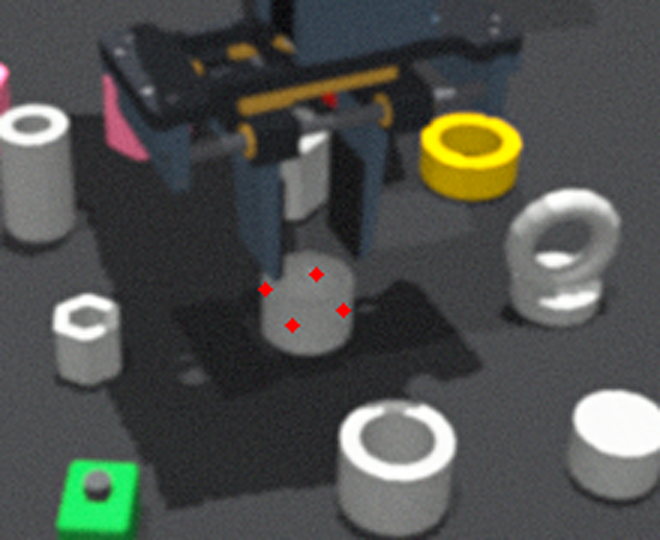

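```bash
python3 - <<'E'
from h import *
from scipy.spatial.transform import Rotation as Ro
g=cams.grab_frame("top"); s=status.state(); p=np.array(s["ee_pos"]); R=Ro.from_euler("xyz",s["ee_rot"],degrees=True).as_matrix()
print(p,s["gripper_width"],s["gripper_force"],s["time_s"],np.round(s["qpos"],2))
im=g["color"].copy()
body=[p+R@[a*38,b*89,-65] for a,b in((1,1),(1,-1),(-1,-1),(-1,1))]
cv2.polylines(im,[proj(g,body).round().astype(np.int32)],True,(255,0,0),1)
cv2.imwrite("pics/t2.png",cv2.resize(im[100:340,200:460,::-1],None,fx=2.3,fy=2.3,interpolation=cv2.INTER_CUBIC))
E
```

```text
[556.38521263  -5.4687443   29.04653511] 24.525590310903898 0.0 3.8 [-1.7400e+00  2.5620e+01  1.0498e+02 -1.0000e-02  4.9360e+01  7.6960e+01]
```

View pics/t2.png

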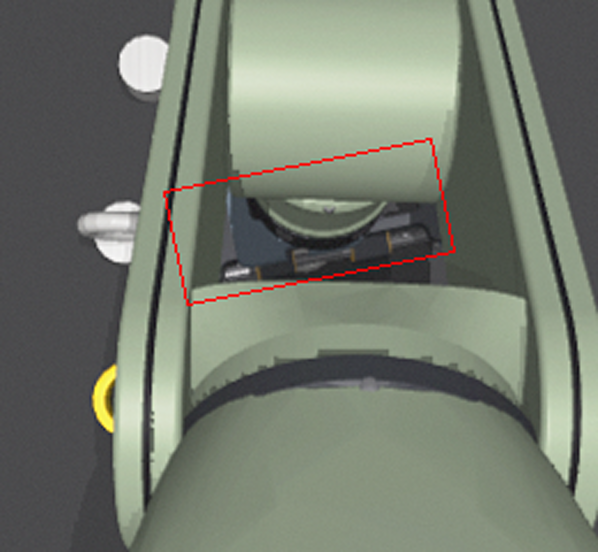

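```bash
python3 - <<'E'
from h import *
from scipy.spatial.transform import Rotation as Ro
f=cams.grab_frame("scene")
p=np.array([241.2,-522,195.3]); R=Ro.from_euler("xyz",[180,0,24.8],degrees=True).as_matrix()
im=cv2.imread("pics/scene0.png")
for d,c in ((14,(0,0,255)),(-19,(0,255,0))):
    for sg in(-1,1):
        for w in (45.5,59):
            for dx in(-16,16):
                u=proj(f,p+R@[dx,sg*w,d])[0]; print(d,sg,w,dx,u.round(1)); cv2.circle(im,tuple(int(x) for x in u),1,c,-1)
cv2.imwrite("pics/s3.png",cv2.resize(im[0:100,0:130],None,fx=5,fy=5,interpolation=cv2.INTER_CUBIC))
s=status.state();print(s["ee_pos"],s["gripper_width"],s["gripper_force"])
E
```

```text
14 -1 45.5 -16 [19.4 82.5]
14 -1 45.5 16 [23.6 88.2]
14 -1 59 -16 [28.  80.8]
14 -1 59 16 [32.4 86.5]
14 1 45.5 -16 [-42.4  94.4]
14 1 45.5 16 [-39.5 100.8]
14 1 59 -16 [-52.2  96.3]
14 1 59 16 [-49.4 102.8]
-19 -1 45.5 -16 [12.5 63.1]
-19 -1 45.5 16 [16.7 68.5]
-19 -1 59 -16 [21.4 61.5]
-19 -1 59 16 [25.8 66.8]
-19 1 45.5 -16 [-51.1  74.2]
-19 1 45.5 16 [-48.3  80.2]
-19 1 59 -16 [-61.1  76. ]
-19 1 59 16 [-58.6  82.1]
[556.25300656  -5.48239364  28.90296302] 20.935279869638983 0.0
```

View pics/s3.png

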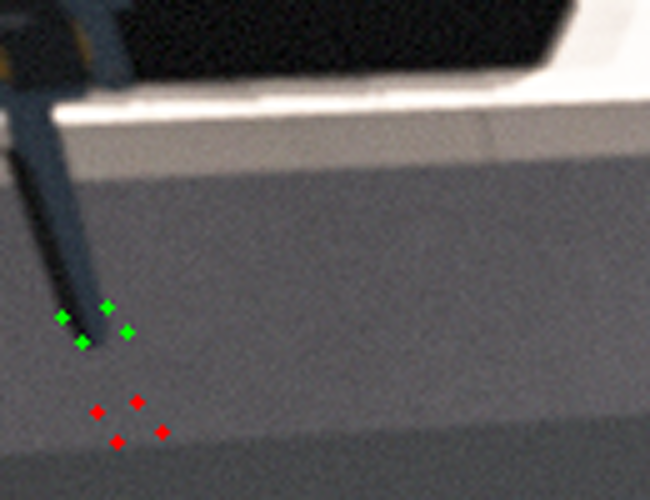

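The s2 and s3 crops show the real fingertips about 32 mm higher than the reported TCP implies. The predicted tips shifted up 33 mm, at (82,342) in the crop, match the picture. The reported z is therefore biased low, and I will go about 32 mm lower than it says.

Request:
apply_moves([
  [1, 0, 0, 0, 0, 0, 0],
  [1, 0, 0, 0, 0, 0, 0],
  [1, 0, 0, 0, 0, 0, 0],
  [1, 0, 0, 0, 0, 0, 0],
  [1, 0, 0, 0, 0, 0, 0],
])

```text
time_s: 4.27
ee_pos: [556.1, -5.5, 28.7]
ee_rot: [180.0, 0.0, 11.3]
force: [0.1, -0.9, -0.5]
gripper_width: 51.5
gripper_force: 0.0
```

Request:
apply_moves([
  [1, 0, 0, 0, 0, 0, 0],
  [1, 0, 0, 0, 0, 0, 0],
  [1, 0, 0, 0, 0, 0, 0],
  [1, 0, 0, 0, 0, 0, 0],
  [1, 0, 0, 0, 0, 0, 0],
])

```text
time_s: 4.68
ee_pos: [556.2, -5.5, 28.8]
ee_rot: [180.0, -0.0, 11.3]
force: [-0.1, 0.2, -0.4]
gripper_width: 84.6
gripper_force: 0.0
```

Request:
apply_moves([
  [1, 0, 0, -0.012, 0, 0, 0],
  [1, 0, 0, -0.01, 0, 0, 0],
  [1, 0, 0, -0.008, 0, 0, 0],
  [1, 0, 0, 0, 0, 0, 0],
])

```text
time_s: 5.02
ee_pos: [554.5, -5.5, -3.2]
ee_rot: [-180.0, 0.2, 11.3]
force: [-0.8, 0.5, -1.0]
gripper_width: 91.3
gripper_force: 0.0
```

```bash
cat > v.py <<'E'
from h import *
import sys
from scipy.spatial.transform import Rotation as Ro
f=cams.grab_frame("scene"); s=status.state(); p=np.array(s["ee_pos"])+[0,0,32.5]; R=Ro.from_euler("xyz",s["ee_rot"],degrees=True).as_matrix()
w=s["gripper_width"]/2; im=f["color"].copy()
im=cv2.resize(im,None,fx=3,fy=3,interpolation=cv2.INTER_CUBIC)
for sg in(-1,1):
    for dx in(-16,16): cv2.circle(im,tuple(int(3*x) for x in proj(f,p+R@[dx,sg*w,14])[0]),3,(255,0,0),-1)
c=(proj(f,p)[0]*3).astype(int); cv2.imwrite(sys.argv[1],im[max(0,c[1]-250):c[1]+200,max(0,c[0]-250):c[0]+250,::-1])
print(s["ee_pos"],s["gripper_width"],s["gripper_force"],np.round(s["force"],1),s["time_s"])
E
python3 v.py pics/s4.png
```

```text
[555.16412701  -5.47559217  -2.37081062] 91.03534327917187 0.0 [-0.3 -0.2  0.5] 5.0667
```

View pics/s4.png

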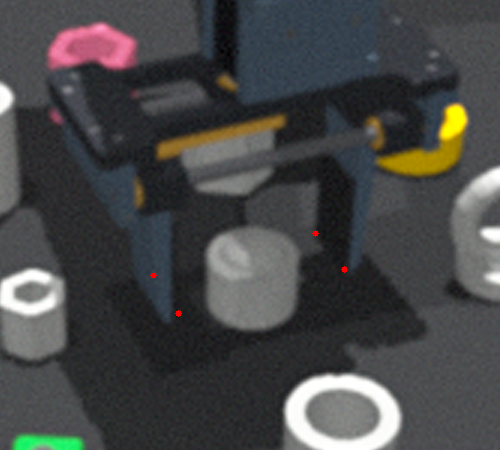

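Reported z plus about 31 mm puts the dots on the fingertips at (170,320) and (350,270), and the fingers straddle the button at (252,278).

Request:
apply_moves([
  [-1, 0.001, 0.001, -0.004, 0, 0, 0],
  [-1, 0, 0, 0, 0, 0, 0],
  [-1, 0, 0, 0, 0, 0, 0],
  [-1, 0, 0, 0, 0, 0, 0],
  [-1, 0, 0, 0, 0, 0, 0],
])

```text
time_s: 5.48
ee_pos: [557.4, -4.5, -4.9]
ee_rot: [180.0, -0.0, 11.3]
force: [-0.4, 0.9, 0.7]
gripper_width: 60.6
gripper_force: 0.0
```

Request:
apply_moves([
  [-1, 0, 0, 0, 0, 0, 0],
  [-1, 0, 0, 0, 0, 0, 0],
  [-1, 0, 0, 0, 0, 0, 0],
  [-1, 0, 0, 0, 0, 0, 0],
  [-1, 0, 0, 0, 0, 0, 0],
])

```text
time_s: 5.9
ee_pos: [557.2, -4.4, -5.1]
ee_rot: [-180.0, -0.0, 11.3]
force: [-0.1, 1.6, 1.8]
gripper_width: 43.7
gripper_force: 45.0
```

Request:
apply_moves([
  [-1, 0, 0, 0.03, 0, 0, 0],
  [-1, 0, 0, 0.04, 0, 0, 0],
  [-1, 0, 0, 0.02, 0, 0, 0],
  [-1, 0, 0, 0, 0, 0, 0],
])

```text
time_s: 6.23
ee_pos: [560.5, -4.7, 89.1]
ee_rot: [179.9, -0.5, 11.3]
force: [0.4, -0.4, -2.6]
gripper_width: 44.3
gripper_force: 45.0
```

Request:
apply_moves([
  [-1, -0.009, -0.0357, 0, 0, 0, 0],
  [-1, -0.009, -0.0357, 0, 0, 0, 0],
  [-1, -0.009, -0.0357, 0, 0, 0, 0],
  [-1, -0.009, -0.0357, 0, 0, 0, 0],
])

```text
time_s: 6.57
ee_pos: [519.1, -148.1, 82.6]
ee_rot: [-179.9, 0.2, 11.4]
force: [0.1, 0.5, -3.4]
gripper_width: 44.1
gripper_force: 45.0
```

Request:
apply_moves([
  [-1, -0.009, -0.0357, 0, 0, 0, 0],
  [-1, -0.009, -0.0357, 0, 0, 0, 0],
  [-1, -0.009, -0.0357, 0, 0, 0, 0],
  [-1, -0.009, -0.0357, 0, 0, 0, 0],
])

```text
time_s: 6.9
ee_pos: [483.0, -291.0, 82.4]
ee_rot: [-179.8, 0.2, 11.3]
force: [0.9, 0.9, -3.1]
gripper_width: 43.8
gripper_force: 45.0
```

Request:
apply_moves([
  [-1, 0, 0, 0, 0, 0, 0],
  [-1, 0, 0, -0.02, 0, 0, 0],
  [-1, 0, 0, -0.02, 0, 0, 0],
  [-1, 0, 0, 0, 0, 0, 0],
  [-1, 0, 0, 0, 0, 0, 0],
])

```text
time_s: 7.32
ee_pos: [483.3, -288.9, 42.4]
ee_rot: [-179.8, 0.3, 11.3]
force: [-0.3, -0.1, -3.2]
gripper_width: 43.8
gripper_force: 45.0
```

Request:
apply_moves([
  [-1, 0.0015, -0.001, -0.02, 0, 0, 0],
  [-1, 0, 0, -0.012, 0, 0, 0],
  [-1, 0, 0, -0.006, 0, 0, 0],
  [-1, 0, 0, -0.003, 0, 0, 0],
  [-1, 0, 0, 0, 0, 0, 0],
])

```text
time_s: 7.73
ee_pos: [486.8, -290.9, 3.8]
ee_rot: [-180.0, 0.0, 11.3]
force: [-1.0, -0.3, -2.8]
gripper_width: 43.8
gripper_force: 45.0
```

Request:
apply_moves([
  [-1, 0, 0, 0, 0, 0, 0],
  [-1, 0, 0, 0, 0, 0, 0],
])

```text
time_s: 7.9
ee_pos: [487.4, -291.5, 4.7]
ee_rot: [179.9, -0.1, 11.3]
force: [0.1, 0.2, -2.6]
gripper_width: 44.2
gripper_force: 45.0
```

```bash
python3 v.py pics/s5.png
```

```text
[ 487.26035366 -291.41190512    4.66799239] 43.96863480787048 44.99900221824646 [ 0.1  0.4 -3.4] 7.95
```

View pics/s5.png

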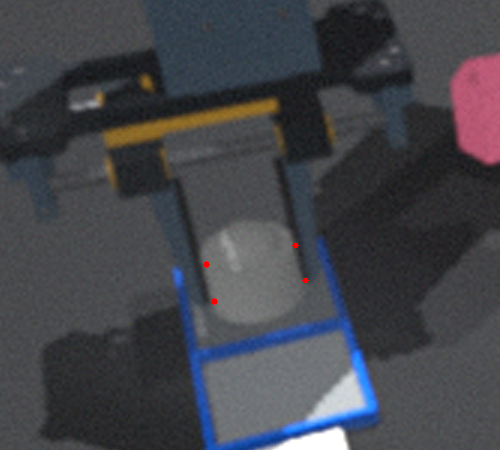

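Request:
apply_moves([
  [-1, -0.001, 0.001, -0.003, 0, 0, 0],
  [-1, 0, 0, -0.002, 0, 0, 0],
  [-1, 0, 0, 0, 0, 0, 0],
])

```text
time_s: 8.2
ee_pos: [485.6, -290.0, -1.0]
ee_rot: [180.0, -0.0, 11.3]
force: [0.9, 0.5, -1.3]
gripper_width: 43.8
gripper_force: 45.0
```

Request:
apply_moves([
  [-1, 0, 0, -0.001, 0, 0, 0],
  [-1, 0, 0, 0, 0, 0, 0],
])

```text
time_s: 8.37
ee_pos: [485.6, -290.0, -1.1]
ee_rot: [180.0, -0.0, 11.3]
force: [-1.8, 1.7, 5.7]
gripper_width: 44.4
gripper_force: 45.0
```

Request:
apply_moves([
  [1, 0, 0, 0, 0, 0, 0],
  [1, 0, 0, 0, 0, 0, 0],
  [1, 0, 0, 0, 0, 0, 0],
  [1, 0, 0, 0, 0, 0, 0],
  [1, 0, 0, 0, 0, 0, 0],
])

```text
time_s: 8.78
ee_pos: [485.8, -290.2, -2.3]
ee_rot: [180.0, -0.0, 11.3]
force: [-0.1, -0.0, 0.4]
gripper_width: 74.7
gripper_force: 0.0
```

Request:
apply_moves([
  [1, 0, 0, 0, 0, 0, 0],
  [1, 0, 0, 0.02, 0, 0, 0],
  [1, 0, 0, 0.03, 0, 0, 0],
  [1, 0, 0, 0.035, 0, 0, 0],
])

```text
time_s: 9.12
ee_pos: [484.3, -289.3, 82.0]
ee_rot: [-179.8, 0.2, 11.3]
force: [1.3, -0.3, -0.2]
gripper_width: 91.0
gripper_force: 0.0
```

Request:
apply_moves([
  [1, 0.0217, 0.033, 0, 0, 0, 0],
  [1, 0.0217, 0.033, 0, 0, 0, 0],
  [1, 0.0217, 0.033, 0, 0, 0, 0],
  [1, 0.0217, 0.033, 0, 0, 0, 0],
])

```text
time_s: 9.45
ee_pos: [573.2, -156.9, 83.1]
ee_rot: [180.0, -0.0, 11.2]
force: [0.3, -0.7, -0.3]
gripper_width: 91.2
gripper_force: 0.0
```

Request:
apply_moves([
  [1, 0.0217, 0.033, 0, 0, 0, 0],
  [1, 0.0217, 0.033, 0, 0, 0, 0],
  [1, 0.0217, 0.033, 0, 0, 0, 0],
  [1, 0.0217, 0.033, 0, 0, 0, 0],
  [1, 0.0217, 0.033, 0, 0, 0, 0],
])

```text
time_s: 9.87
ee_pos: [681.7, 8.7, 82.6]
ee_rot: [180.0, 0.0, 11.3]
force: [0.3, -0.3, -0.3]
gripper_width: 91.0
gripper_force: 0.0
```

Request:
apply_moves([
  [1, 0, 0, 0, 0, 0, 0],
  [1, 0, 0, 0, 0, 0, 0],
  [1, 0, 0, 0, 0, 0, 0],
])

```text
time_s: 10.12
ee_pos: [680.3, 6.7, 82.2]
ee_rot: [180.0, 0.1, 11.3]
force: [0.3, -0.0, 0.4]
gripper_width: 91.6
gripper_force: 0.0
```

Request:
apply_moves([
  [1, 0.0005, 0, -0.035, 0, 0, 0],
  [1, 0, 0, -0.03, 0, 0, 0],
  [1, 0, 0, -0.015, 0, 0, 0],
  [1, 0, 0, -0.006, 0, 0, 0],
  [1, 0, 0, 0, 0, 0, 0],
])

```text
time_s: 10.53
ee_pos: [679.7, 5.4, -4.7]
ee_rot: [-180.0, 0.2, 11.2]
force: [0.2, 0.6, -0.3]
gripper_width: 91.4
gripper_force: 0.0
```

Request:
apply_moves([
  [-1, 0, 0, 0, 0, 0, 0],
  [-1, 0, 0, 0, 0, 0, 0],
  [-1, 0, 0, 0, 0, 0, 0],
  [-1, 0, 0, 0, 0, 0, 0],
  [-1, 0, 0, 0, 0, 0, 0],
])

```text
time_s: 10.95
ee_pos: [681.9, 6.9, -2.3]
ee_rot: [180.0, -0.1, 11.3]
force: [0.0, 0.4, 0.3]
gripper_width: 60.9
gripper_force: 0.0
```

Request:
apply_moves([
  [-1, 0, 0, 0, 0, 0, 0],
  [-1, 0, 0, 0, 0, 0, 0],
  [-1, 0, 0, 0, 0, 0, 0],
])

```text
time_s: 11.2
ee_pos: [681.6, 6.9, -2.9]
ee_rot: [180.0, -0.0, 11.3]
force: [-0.7, 0.4, 1.5]
gripper_width: 48.1
gripper_force: 45.0
```

Request:
apply_moves([
  [-1, 0, 0, 0, 0, 0, 0],
  [-1, 0, 0, 0, 0, 0, 0],
])

```text
time_s: 11.37
ee_pos: [681.6, 6.9, -2.9]
ee_rot: [180.0, -0.0, 11.3]
force: [-0.9, 0.8, 2.8]
gripper_width: 48.6
gripper_force: 45.0
```

Request:
apply_moves([
  [-1, 0, 0, 0.03, 0, 0, 0],
  [-1, 0, 0, 0.04, 0, 0, 0],
  [-1, 0, 0, 0.02, 0, 0, 0],
  [-1, 0, 0, 0, 0, 0, 0],
])

```text
time_s: 11.7
ee_pos: [684.7, 7.0, 91.7]
ee_rot: [179.9, -0.5, 11.3]
force: [1.4, -0.2, -3.5]
gripper_width: 48.8
gripper_force: 45.0
```

Request:
apply_moves([
  [-1, -0.0157, -0.0354, 0, 0, 0, 0],
  [-1, -0.0157, -0.0354, 0, 0, 0, 0],
  [-1, -0.0157, -0.0354, 0, 0, 0, 0],
  [-1, -0.0157, -0.0354, 0, 0, 0, 0],
])

```text
time_s: 12.03
ee_pos: [616.0, -135.3, 83.7]
ee_rot: [-179.9, 0.3, 11.4]
force: [1.3, -0.6, -4.2]
gripper_width: 48.7
gripper_force: 45.0
```

Request:
apply_moves([
  [-1, -0.0157, -0.0354, 0, 0, 0, 0],
  [-1, -0.0157, -0.0354, 0, 0, 0, 0],
  [-1, -0.0157, -0.0354, 0, 0, 0, 0],
  [-1, -0.0157, -0.0354, 0, 0, 0, 0],
])

```text
time_s: 12.37
ee_pos: [553.2, -277.0, 83.8]
ee_rot: [-179.8, 0.2, 11.3]
force: [-0.1, -1.1, -3.2]
gripper_width: 48.4
gripper_force: 45.0
```

Request:
apply_moves([
  [-1, 0, 0, 0, 0, 0, 0],
  [-1, 0, 0, -0.02, 0, 0, 0],
  [-1, 0, 0, -0.02, 0, 0, 0],
  [-1, 0, 0, 0, 0, 0, 0],
  [-1, 0, 0, 0, 0, 0, 0],
])

```text
time_s: 12.78
ee_pos: [553.8, -275.1, 43.9]
ee_rot: [-179.8, 0.3, 11.3]
force: [0.4, -0.2, -2.4]
gripper_width: 48.1
gripper_force: 45.0
```

Request:
apply_moves([
  [-1, 0.0005, -0.001, -0.02, 0, 0, 0],
  [-1, 0, 0, -0.012, 0, 0, 0],
  [-1, 0, 0, -0.006, 0, 0, 0],
  [-1, 0, 0, -0.002, 0, 0, 0],
  [-1, 0, 0, 0, 0, 0, 0],
])

```text
time_s: 13.2
ee_pos: [556.2, -277.0, 6.5]
ee_rot: [-180.0, 0.0, 11.3]
force: [-1.0, 0.2, -3.7]
gripper_width: 48.4
gripper_force: 45.0
```

Request:
apply_moves([
  [-1, 0, 0, 0, 0, 0, 0],
  [-1, 0, 0, 0, 0, 0, 0],
])

```text
time_s: 13.37
ee_pos: [557.0, -277.6, 7.7]
ee_rot: [179.9, -0.1, 11.3]
force: [-0.4, 0.1, -4.0]
gripper_width: 48.5
gripper_force: 45.0
```

Request:
apply_moves([
  [-1, 0, 0.001, -0.004, 0, 0, 0],
  [-1, 0, 0, -0.002, 0, 0, 0],
  [-1, 0, 0, 0, 0, 0, 0],
  [-1, 0, 0, 0, 0, 0, 0],
])

```text
time_s: 13.7
ee_pos: [556.6, -276.3, 1.1]
ee_rot: [180.0, -0.0, 11.3]
force: [-0.2, -0.3, -1.4]
gripper_width: 48.2
gripper_force: 45.0
```

Request:
apply_moves([
  [-1, 0, 0, -0.001, 0, 0, 0],
  [-1, 0, 0, 0, 0, 0, 0],
])

```text
time_s: 13.87
ee_pos: [556.6, -276.3, 1.1]
ee_rot: [180.0, -0.0, 11.3]
force: [-2.2, 1.0, 5.6]
gripper_width: 48.7
gripper_force: 45.0
```

Request:
apply_moves([
  [1, 0, 0, 0, 0, 0, 0],
  [1, 0, 0, 0, 0, 0, 0],
  [1, 0, 0, 0, 0, 0, 0],
  [1, 0, 0, 0, 0, 0, 0],
  [1, 0, 0, 0, 0, 0, 0],
])

```text
time_s: 14.28
ee_pos: [556.4, -276.4, -0.3]
ee_rot: [180.0, -0.0, 11.3]
force: [0.2, 0.0, -0.5]
gripper_width: 79.1
gripper_force: 0.0
```

Request:
apply_moves([
  [1, 0, 0, 0, 0, 0, 0],
  [1, 0, 0, 0.02, 0, 0, 0],
  [1, 0, 0, 0.035, 0, 0, 0],
  [1, 0, 0, 0.035, 0, 0, 0],
])

```text
time_s: 14.62
ee_pos: [555.3, -275.8, 89.4]
ee_rot: [-179.9, 0.2, 11.3]
force: [0.2, 0.8, 0.4]
gripper_width: 91.2
gripper_force: 0.0
```

Request:
apply_moves([
  [1, -0.0234, 0.0298, 0, 0, 0, -1.28],
  [1, -0.0234, 0.0298, 0, 0, 0, -1.28],
  [1, -0.0234, 0.0298, 0, 0, 0, -1.28],
  [1, -0.0234, 0.0298, 0, 0, 0, -1.28],
  [1, -0.0234, 0.0298, 0, 0, 0, -1.28],
])

```text
time_s: 15.03
ee_pos: [438.1, -126.2, 89.8]
ee_rot: [180.0, -0.0, 4.8]
force: [0.1, 0.0, 0.5]
gripper_width: 91.2
gripper_force: 0.0
```

Request:
apply_moves([
  [1, 0, 0, 0, 0, 0, 0],
  [1, 0, 0, 0, 0, 0, 0],
  [1, 0, 0, 0, 0, 0, 0],
])

```text
time_s: 15.28
ee_pos: [440.5, -127.8, 90.3]
ee_rot: [179.9, -0.1, 4.9]
force: [0.8, -0.7, -0.6]
gripper_width: 91.1
gripper_force: 0.0
```

```bash
python3 v.py pics/s6.png
```

```text
[ 440.81914324 -128.12815411   90.18828711] 90.9520504135766 0.0 [ 0.6 -0.   0.3] 15.3333
```

View pics/s6.png

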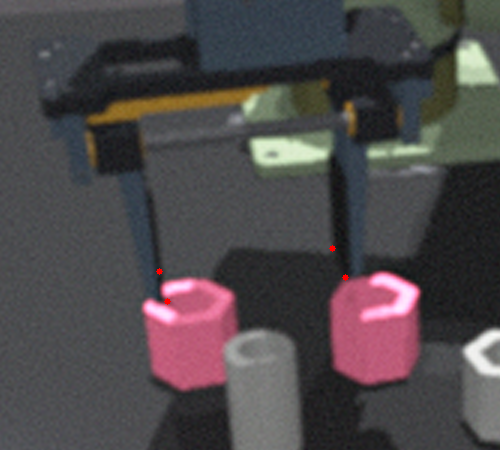

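Request:
apply_moves([
  [1, -0.0005, 0, -0.035, 0, 0, 0],
  [1, 0, 0, -0.03, 0, 0, 0],
  [1, 0, 0, -0.015, 0, 0, 0],
  [1, 0, 0, -0.006, 0, 0, 0],
  [1, 0, 0, 0, 0, 0, 0],
])

```text
time_s: 15.75
ee_pos: [438.9, -127.9, 2.4]
ee_rot: [-180.0, 0.1, 4.8]
force: [0.3, 0.2, 0.1]
gripper_width: 91.2
gripper_force: 0.0
```

Request:
apply_moves([
  [-1, 0, 0, 0, 0, 0, 0],
  [-1, 0, 0, 0, 0, 0, 0],
  [-1, 0, 0, 0, 0, 0, 0],
  [-1, 0, 0, 0, 0, 0, 0],
  [-1, 0, 0, 0, 0, 0, 0],
])

```text
time_s: 16.17
ee_pos: [439.4, -127.5, 4.5]
ee_rot: [180.0, -0.1, 4.9]
force: [-0.4, 0.5, -0.1]
gripper_width: 60.7
gripper_force: 0.0
```

Request:
apply_moves([
  [-1, 0, 0, 0, 0, 0, 0],
  [-1, 0, 0, 0, 0, 0, 0],
  [-1, 0, 0, 0, 0, 0, 0],
  [-1, 0, 0, 0, 0, 0, 0],
  [-1, 0, 0, 0, 0, 0, 0],
])

```text
time_s: 16.58
ee_pos: [438.9, -127.4, 3.9]
ee_rot: [180.0, -0.0, 4.9]
force: [0.3, -1.1, 1.4]
gripper_width: 37.5
gripper_force: 45.0
```

Request:
apply_moves([
  [-1, 0, 0, 0.03, 0, 0, 0],
  [-1, 0, 0, 0.04, 0, 0, 0],
  [-1, 0, 0, 0.03, 0, 0, 0],
  [-1, 0, 0, 0, 0, 0, 0],
])

```text
time_s: 16.92
ee_pos: [442.8, -128.4, 108.8]
ee_rot: [179.8, -0.6, 4.9]
force: [0.6, -0.1, -2.9]
gripper_width: 37.6
gripper_force: 45.0
```

Request:
apply_moves([
  [-1, 0.0135, 0.037, 0, 0, 0, 0],
  [-1, 0.0135, 0.037, 0, 0, 0, 0],
  [-1, 0.0135, 0.037, 0, 0, 0, 0],
  [-1, 0.0135, 0.037, 0, 0, 0, 0],
])

```text
time_s: 17.25
ee_pos: [491.8, 22.1, 102.2]
ee_rot: [-180.0, 0.2, 4.8]
force: [1.3, -0.6, -3.0]
gripper_width: 37.4
gripper_force: 45.0
```

Request:
apply_moves([
  [-1, 0.0135, 0.037, 0, 0, 0, 0],
  [-1, 0.0135, 0.037, 0, 0, 0, 0],
  [-1, 0.0135, 0.037, 0, 0, 0, 0],
  [-1, 0.0135, 0.037, 0, 0, 0, 0],
])

```text
time_s: 17.58
ee_pos: [545.8, 170.3, 101.6]
ee_rot: [179.9, 0.2, 4.9]
force: [0.6, 0.0, -3.4]
gripper_width: 37.7
gripper_force: 45.0
```

Request:
apply_moves([
  [-1, 0.0135, 0.037, 0, 0, 0, 0],
  [-1, 0.0135, 0.037, 0, 0, 0, 0],
  [-1, 0.0135, 0.037, 0, 0, 0, 0],
  [-1, 0.0135, 0.037, 0, 0, 0, 0],
])

```text
time_s: 17.92
ee_pos: [599.9, 318.1, 101.0]
ee_rot: [179.9, 0.2, 4.9]
force: [0.8, 0.2, -3.4]
gripper_width: 37.8
gripper_force: 45.0
```

Request:
apply_moves([
  [-1, 0, 0, 0, 0, 0, 0],
  [-1, 0, 0, -0.03, 0, 0, 0],
  [-1, 0, 0, -0.02, 0, 0, 0],
  [-1, 0, 0, 0, 0, 0, 0],
  [-1, 0, 0, 0, 0, 0, 0],
])

```text
time_s: 18.33
ee_pos: [599.0, 315.7, 50.8]
ee_rot: [179.9, 0.3, 4.9]
force: [0.1, 0.0, -3.1]
gripper_width: 37.5
gripper_force: 45.0
```

Request:
apply_moves([
  [-1, 0, 0.0005, -0.02, 0, 0, 0],
  [-1, 0, 0, -0.012, 0, 0, 0],
  [-1, 0, 0, -0.006, 0, 0, 0],
  [-1, 0, 0, -0.002, 0, 0, 0],
  [-1, 0, 0, 0, 0, 0, 0],
])

```text
time_s: 18.75
ee_pos: [600.8, 317.0, 13.7]
ee_rot: [180.0, 0.0, 4.9]
force: [0.8, -0.0, -3.7]
gripper_width: 37.6
gripper_force: 45.0
```

Request:
apply_moves([
  [-1, 0, 0, 0, 0, 0, 0],
  [-1, 0, 0, 0, 0, 0, 0],
])

```text
time_s: 18.92
ee_pos: [601.6, 317.5, 14.9]
ee_rot: [-180.0, -0.1, 4.9]
force: [0.1, 0.4, -2.9]
gripper_width: 37.4
gripper_force: 45.0
```

```bash
python3 v.py pics/s7.png
```

```text
[601.48342835 317.45058505  14.80127591] 37.61467795280296 44.99875204637647 [ 0.5 -0.1 -3.3] 18.9667
```

View pics/s7.png

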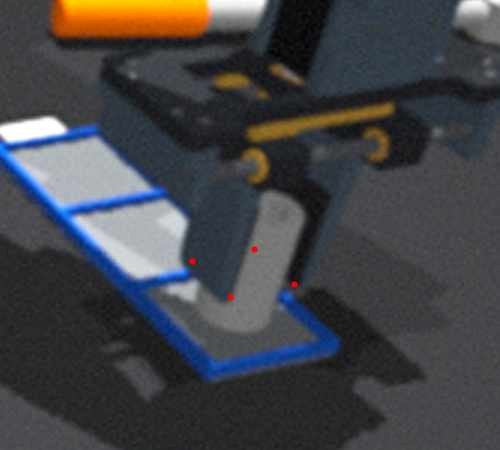

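The sleeve is over the end bay, away from the tab, with its base at (235,315). I'm lowering it.

Request:
apply_moves([
  [-1, 0, 0, -0.004, 0, 0, 0],
  [-1, 0, 0, -0.0025, 0, 0, 0],
  [-1, 0, 0, 0, 0, 0, 0],
  [-1, 0, 0, 0, 0, 0, 0],
])

```text
time_s: 19.3
ee_pos: [601.2, 317.4, 7.9]
ee_rot: [-180.0, -0.1, 4.9]
force: [-0.8, -0.8, 0.7]
gripper_width: 37.5
gripper_force: 45.0
```

Request:
apply_moves([
  [-1, 0, 0, -0.001, 0, 0, 0],
  [-1, 0, 0, 0, 0, 0, 0],
])

```text
time_s: 19.47
ee_pos: [601.3, 317.4, 7.9]
ee_rot: [-180.0, -0.1, 4.9]
force: [-1.6, -1.2, 6.7]
gripper_width: 38.0
gripper_force: 45.0
```

Request:
apply_moves([
  [1, 0, 0, 0, 0, 0, 0],
  [1, 0, 0, 0, 0, 0, 0],
  [1, 0, 0, 0, 0, 0, 0],
  [1, 0, 0, 0, 0, 0, 0],
  [1, 0, 0, 0, 0, 0, 0],
])

```text
time_s: 19.88
ee_pos: [600.8, 317.2, 6.0]
ee_rot: [180.0, 0.0, 4.9]
force: [0.0, -0.2, -0.4]
gripper_width: 68.1
gripper_force: 0.0
```

Request:
apply_moves([
  [1, 0, 0, 0, 0, 0, 0],
  [1, 0, 0, 0.02, 0, 0, 0],
  [1, 0, 0, 0.035, 0, 0, 0],
  [1, 0, 0, 0.035, 0, 0, 0],
])

```text
time_s: 20.22
ee_pos: [599.8, 316.7, 95.6]
ee_rot: [179.9, 0.2, 4.9]
force: [0.2, 0.0, -0.4]
gripper_width: 90.9
gripper_force: 0.0
```

Request:
apply_moves([
  [1, -0.018, -0.0342, 0, 0, 0, 0.8],
  [1, -0.018, -0.0342, 0, 0, 0, 0.8],
  [1, -0.018, -0.0342, 0, 0, 0, 0.8],
  [1, -0.018, -0.0342, 0, 0, 0, 0.8],
])

```text
time_s: 20.55
ee_pos: [527.9, 179.2, 96.4]
ee_rot: [180.0, -0.0, 8.2]
force: [0.3, 0.2, -1.0]
gripper_width: 91.3
gripper_force: 0.0
```

Request:
apply_moves([
  [1, -0.018, -0.0342, 0, 0, 0, 0.8],
  [1, -0.018, -0.0342, 0, 0, 0, 0.8],
  [1, -0.018, -0.0342, 0, 0, 0, 0.8],
  [1, -0.018, -0.0342, 0, 0, 0, 0.8],
  [1, -0.018, -0.0342, 0, 0, 0, 0.8],
])

```text
time_s: 20.97
ee_pos: [437.8, 8.1, 96.4]
ee_rot: [180.0, -0.0, 12.2]
force: [0.9, -0.7, -0.4]
gripper_width: 91.4
gripper_force: 0.0
```

Request:
apply_moves([
  [1, 0, 0, 0, 0, 0, 0],
  [1, 0, 0, 0, 0, 0, 0],
  [1, 0, 0, 0, 0, 0, 0],
])

```text
time_s: 21.22
ee_pos: [439.6, 9.5, 96.6]
ee_rot: [180.0, -0.1, 12.0]
force: [0.3, -0.8, 0.3]
gripper_width: 91.3
gripper_force: 0.0
```

Request:
apply_moves([
  [1, 0, 0, -0.035, 0, 0, 0],
  [1, 0, 0, -0.035, 0, 0, 0],
  [1, 0, 0, -0.02, 0, 0, 0],
  [1, 0, 0, -0.008, 0, 0, 0],
  [1, 0, 0, 0, 0, 0, 0],
])

```text
time_s: 21.63
ee_pos: [438.3, 10.4, -3.3]
ee_rot: [-180.0, 0.2, 12.2]
force: [-0.2, -0.2, 0.4]
gripper_width: 91.6
gripper_force: 0.0
```

Request:
apply_moves([
  [-1, 0, 0, 0, 0, 0, 0],
  [-1, 0, 0, 0, 0, 0, 0],
  [-1, 0, 0, 0, 0, 0, 0],
  [-1, 0, 0, 0, 0, 0, 0],
  [-1, 0, 0, 0, 0, 0, 0],
])

```text
time_s: 22.05
ee_pos: [439.5, 9.4, -0.9]
ee_rot: [180.0, -0.1, 12.1]
force: [0.4, -0.2, -0.1]
gripper_width: 61.0
gripper_force: 0.0
```

Request:
apply_moves([
  [-1, 0, 0, 0, 0, 0, 0],
  [-1, 0, 0, 0, 0, 0, 0],
  [-1, 0, 0, 0, 0, 0, 0],
  [-1, 0, 0, 0, 0, 0, 0],
  [-1, 0, 0, 0, 0, 0, 0],
])

```text
time_s: 22.47
ee_pos: [439.0, 9.4, -1.4]
ee_rot: [180.0, -0.0, 12.1]
force: [-1.1, -0.1, 4.8]
gripper_width: 45.7
gripper_force: 45.0
```

Request:
apply_moves([
  [-1, 0, 0, 0.03, 0, 0, 0],
  [-1, 0, 0, 0.04, 0, 0, 0],
  [-1, 0, 0, 0.025, 0, 0, 0],
  [-1, 0, 0, 0, 0, 0, 0],
])

```text
time_s: 22.8
ee_pos: [442.5, 9.4, 97.4]
ee_rot: [179.9, -0.6, 12.1]
force: [0.5, -0.0, -3.3]
gripper_width: 45.6
gripper_force: 45.0
```

Request:
apply_moves([
  [-1, 0.0113, 0.0377, 0, 0, 0, -0.9],
  [-1, 0.0113, 0.0377, 0, 0, 0, -0.9],
  [-1, 0.0113, 0.0377, 0, 0, 0, -0.9],
  [-1, 0.0113, 0.0377, 0, 0, 0, -0.9],
])

```text
time_s: 23.13
ee_pos: [483.0, 161.3, 91.4]
ee_rot: [180.0, 0.2, 8.4]
force: [0.6, -0.7, -2.9]
gripper_width: 45.9
gripper_force: 45.0
```

Request:
apply_moves([
  [-1, 0.0113, 0.0377, 0, 0, 0, -0.9],
  [-1, 0.0113, 0.0377, 0, 0, 0, -0.9],
  [-1, 0.0113, 0.0377, 0, 0, 0, -0.9],
  [-1, 0.0113, 0.0377, 0, 0, 0, -0.9],
])

```text
time_s: 23.47
ee_pos: [528.2, 312.2, 90.5]
ee_rot: [179.9, 0.2, 4.9]
force: [0.2, -0.4, -2.6]
gripper_width: 45.6
gripper_force: 45.0
```

Request:
apply_moves([
  [-1, 0, 0, 0, 0, 0, 0],
  [-1, 0, 0, -0.03, 0, 0, 0],
  [-1, 0, 0, -0.02, 0, 0, 0],
  [-1, 0, 0, 0, 0, 0, 0],
  [-1, 0, 0, 0, 0, 0, 0],
])

```text
time_s: 23.88
ee_pos: [527.4, 309.8, 40.6]
ee_rot: [179.9, 0.3, 4.9]
force: [-0.3, 0.1, -2.3]
gripper_width: 45.7
gripper_force: 45.0
```

Request:
apply_moves([
  [-1, 0, 0.0005, -0.018, 0, 0, 0],
  [-1, 0, 0, -0.01, 0, 0, 0],
  [-1, 0, 0, -0.006, 0, 0, 0],
  [-1, 0, 0, -0.002, 0, 0, 0],
  [-1, 0, 0, 0, 0, 0, 0],
])

```text
time_s: 24.3
ee_pos: [529.3, 311.3, 7.3]
ee_rot: [180.0, 0.0, 4.9]
force: [-0.9, -0.8, -2.4]
gripper_width: 45.6
gripper_force: 45.0
```

Request:
apply_moves([
  [-1, 0, 0, 0, 0, 0, 0],
  [-1, 0, 0, 0, 0, 0, 0],
])

```text
time_s: 24.47
ee_pos: [529.9, 311.8, 8.1]
ee_rot: [-180.0, -0.1, 4.9]
force: [-0.1, 0.7, -3.7]
gripper_width: 45.4
gripper_force: 45.0
```

Request:
apply_moves([
  [-1, 0, 0, -0.003, 0, 0, 0],
  [-1, 0, 0, -0.0015, 0, 0, 0],
  [-1, 0, 0, 0, 0, 0, 0],
  [-1, 0, 0, 0, 0, 0, 0],
])

```text
time_s: 24.8
ee_pos: [529.2, 311.5, 2.7]
ee_rot: [180.0, 0.0, 4.9]
force: [-0.4, 0.5, -2.3]
gripper_width: 46.0
gripper_force: 45.0
```

Request:
apply_moves([
  [-1, 0, 0, -0.001, 0, 0, 0],
  [-1, 0, 0, 0, 0, 0, 0],
])

```text
time_s: 24.97
ee_pos: [529.3, 311.5, 2.6]
ee_rot: [-180.0, -0.0, 4.9]
force: [-2.2, 0.1, 3.3]
gripper_width: 45.8
gripper_force: 45.0
```

Request:
apply_moves([
  [1, 0, 0, 0, 0, 0, 0],
  [1, 0, 0, 0, 0, 0, 0],
  [1, 0, 0, 0, 0, 0, 0],
  [1, 0, 0, 0, 0, 0, 0],
  [1, 0, 0, 0, 0, 0, 0],
])

```text
time_s: 25.38
ee_pos: [529.4, 311.6, 1.7]
ee_rot: [180.0, -0.0, 4.9]
force: [-0.5, -0.4, -0.5]
gripper_width: 76.2
gripper_force: 0.0
```

Request:
apply_moves([
  [1, 0, 0, 0, 0, 0, 0],
  [1, 0, 0, 0.025, 0, 0, 0],
  [1, 0, 0, 0.035, 0, 0, 0],
  [1, 0, 0, 0.035, 0, 0, 0],
])

```text
time_s: 25.72
ee_pos: [528.4, 311.0, 96.8]
ee_rot: [179.9, 0.2, 4.9]
force: [0.8, 1.5, 0.1]
gripper_width: 91.3
gripper_force: 0.0
```

Request:
apply_moves([
  [0, 0.0027, -0.0153, 0, 0, 0, 6.9],
  [0, 0.0027, -0.0153, 0, 0, 0, 6.9],
  [0, 0.0027, -0.0153, 0, 0, 0, 6.9],
  [0, 0.0027, -0.0153, 0, 0, 0, 6.9],
])

```text
time_s: 26.05
ee_pos: [540.1, 249.8, 97.1]
ee_rot: [180.0, -0.0, 32.9]
force: [-0.1, 0.2, 0.0]
gripper_width: 67.6
gripper_force: 0.0
```

Request:
apply_moves([
  [0, 0.0027, -0.0153, 0, 0, 0, 6.9],
  [0, 0.0027, -0.0153, 0, 0, 0, 6.9],
  [0, 0.0027, -0.0153, 0, 0, 0, 6.9],
  [0, 0.0027, -0.0153, 0, 0, 0, 6.9],
])

```text
time_s: 26.38
ee_pos: [550.9, 188.4, 96.8]
ee_rot: [180.0, -0.0, 60.4]
force: [0.2, -0.2, 0.3]
gripper_width: 46.0
gripper_force: 0.0
```

Request:
apply_moves([
  [0, 0.0027, -0.0153, 0, 0, 0, 6.9],
  [0, 0.0027, -0.0153, 0, 0, 0, 6.9],
  [0, 0.0027, -0.0153, 0, 0, 0, 6.9],
  [0, 0.0027, -0.0153, 0, 0, 0, 6.9],
])

```text
time_s: 26.72
ee_pos: [561.7, 127.1, 96.8]
ee_rot: [180.0, 0.0, 88.0]
force: [-0.5, 0.3, -1.1]
gripper_width: 45.6
gripper_force: 0.0
```

Request:
apply_moves([
  [0, 0, 0, 0, 0, 0, 0],
  [0, 0, 0, 0, 0, 0, 0],
  [0, 0, 0, 0, 0, 0, 0],
])

```text
time_s: 26.97
ee_pos: [561.6, 128.4, 96.7]
ee_rot: [180.0, -0.0, 87.6]
force: [0.4, -0.8, -1.3]
gripper_width: 45.6
gripper_force: 0.0
```

```bash
python3 v.py pics/s8.png
```

```text
[561.5852788  128.55844438  96.7659863 ] 45.56975882674083 0.0 [-0.  -0.6  0.2] 27.0167
```

View pics/s8.png

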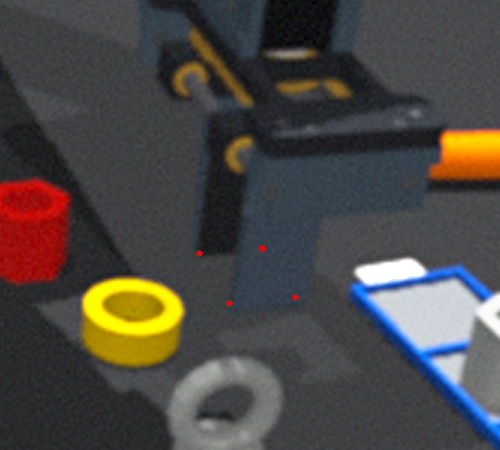

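The fingers are aligned across the ring; the ring is at (225,400) below the fingertips at (265,300).

Request:
apply_moves([
  [0, 0.0005, -0.001, -0.03, 0, 0, 0],
  [0, 0, 0, -0.025, 0, 0, 0],
  [0, 0, 0, -0.012, 0, 0, 0],
  [0, 0, 0, -0.005, 0, 0, 0],
  [0, 0, 0, 0, 0, 0, 0],
])

```text
time_s: 27.43
ee_pos: [561.3, 127.5, 23.6]
ee_rot: [-179.9, 0.0, 87.7]
force: [1.0, -0.3, -0.6]
gripper_width: 45.4
gripper_force: 0.0
```

Request:
apply_moves([
  [-1, 0, 0, 0, 0, 0, 0],
  [-1, 0, 0, 0, 0, 0, 0],
  [-1, 0, 0, 0, 0, 0, 0],
  [-1, 0, 0, 0, 0, 0, 0],
  [-1, 0, 0, 0, 0, 0, 0],
])

```text
time_s: 27.85
ee_pos: [562.4, 127.0, 25.5]
ee_rot: [179.9, -0.0, 87.7]
force: [-1.9, 1.2, 0.9]
gripper_width: 15.1
gripper_force: 0.9
```

Request:
apply_moves([
  [-1, 0, 0, 0, 0, 0, 0],
  [-1, 0, 0, 0, 0, 0, 0],
  [-1, 0, 0, 0, 0, 0, 0],
])

```text
time_s: 28.1
ee_pos: [562.0, 127.0, 25.3]
ee_rot: [180.0, -0.0, 87.7]
force: [-2.5, 0.2, 5.6]
gripper_width: 13.4
gripper_force: 45.0
```

Request:
apply_moves([
  [-1, 0, 0, 0.025, 0, 0, 0],
  [-1, 0, 0, 0.035, 0, 0, 0],
  [-1, 0, 0, 0.02, 0, 0, 0],
  [-1, 0, 0, 0, 0, 0, 0],
])

```text
time_s: 28.43
ee_pos: [565.4, 127.4, 108.8]
ee_rot: [179.5, -0.1, 87.7]
force: [0.2, 1.1, -3.1]
gripper_width: 13.1
gripper_force: 45.0
```

Request:
apply_moves([
  [-1, -0.0174, 0.0297, 0, 0, 0, 1.2],
  [-1, -0.0174, 0.0297, 0, 0, 0, 1.2],
  [-1, -0.0174, 0.0297, 0, 0, 0, 1.2],
])

```text
time_s: 28.68
ee_pos: [508.4, 215.9, 102.6]
ee_rot: [-179.8, 0.1, 91.2]
force: [1.4, 0.5, -4.7]
gripper_width: 13.3
gripper_force: 45.0
```

Request:
apply_moves([
  [-1, -0.0174, 0.0297, 0, 0, 0, 1.2],
  [-1, -0.0174, 0.0297, 0, 0, 0, 1.2],
  [-1, -0.0174, 0.0297, 0, 0, 0, 1.2],
  [-1, 0, 0, 0, 0, 0, 0],
])

```text
time_s: 29.02
ee_pos: [453.8, 309.1, 102.6]
ee_rot: [-179.8, -0.1, 95.2]
force: [0.3, -0.3, -3.5]
gripper_width: 13.3
gripper_force: 45.0
```

Request:
apply_moves([
  [-1, 0, 0, -0.02, 0, 0, 0],
  [-1, 0, 0, -0.02, 0, 0, 0],
  [-1, 0, 0, 0, 0, 0, 0],
  [-1, 0, 0, 0, 0, 0, 0],
  [-1, 0, 0, 0, 0, 0, 0],
])

```text
time_s: 29.43
ee_pos: [458.1, 304.8, 64.6]
ee_rot: [-180.0, 0.0, 94.9]
force: [0.1, 0.7, -3.7]
gripper_width: 13.2
gripper_force: 45.0
```

Down about 29 mm first, then a check.

Request:
apply_moves([
  [-1, 0, 0, -0.016, 0, 0, 0],
  [-1, 0, 0, -0.01, 0, 0, 0],
  [-1, 0, 0, -0.004, 0, 0, 0],
  [-1, 0, 0, 0, 0, 0, 0],
  [-1, 0, 0, 0, 0, 0, 0],
])

```text
time_s: 29.85
ee_pos: [458.0, 305.1, 35.0]
ee_rot: [180.0, -0.0, 94.9]
force: [-0.3, 0.3, -3.0]
gripper_width: 13.6
gripper_force: 45.0
```

Request:
apply_moves([
  [-1, 0, 0, 0, 0, 0, 0],
  [-1, 0, 0, 0, 0, 0, 0],
])

```text
time_s: 30.02
ee_pos: [458.3, 305.4, 35.5]
ee_rot: [179.9, -0.0, 94.9]
force: [0.1, -0.3, -2.5]
gripper_width: 13.2
gripper_force: 45.0
```

```bash
python3 v.py pics/s9.png
```

```text
[458.16985438 305.36773516  35.39362633] 13.053829758707773 45.0057713323622 [ 0.1  0.1 -3.4] 30.0667
```

View pics/s9.png

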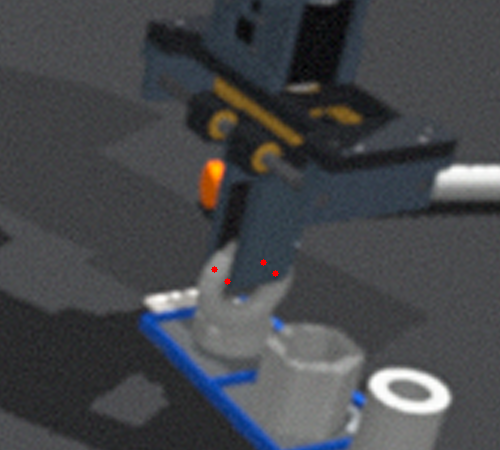

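The eye nut, at (230,315), is over the tabbed bay, with the large nut and the sleeve in the next two bays. I'm setting it down and opening only partway.

Request:
apply_moves([
  [-1, 0, 0, -0.004, 0, 0, 0],
  [-1, 0, 0, -0.002, 0, 0, 0],
  [-1, 0, 0, 0, 0, 0, 0],
  [-1, 0, 0, 0, 0, 0, 0],
])

```text
time_s: 30.4
ee_pos: [457.8, 305.3, 29.3]
ee_rot: [180.0, -0.0, 94.9]
force: [-1.7, -0.4, 2.4]
gripper_width: 13.1
gripper_force: 45.0
```

Request:
apply_moves([
  [-1, 0, 0, -0.001, 0, 0, 0],
  [-1, 0, 0, 0, 0, 0, 0],
])

```text
time_s: 30.57
ee_pos: [457.8, 305.3, 29.2]
ee_rot: [180.0, -0.0, 94.9]
force: [-3.5, -1.3, 8.9]
gripper_width: 12.9
gripper_force: 45.0
```

Request:
apply_moves([
  [-0.3, 0, 0, 0, 0, 0, 0],
  [-0.3, 0, 0, 0, 0, 0, 0],
  [-0.3, 0, 0, 0, 0, 0, 0],
  [-0.3, 0, 0, 0, 0, 0, 0],
  [-0.3, 0, 0, 0, 0, 0, 0],
])

```text
time_s: 30.98
ee_pos: [457.8, 305.1, 27.6]
ee_rot: [180.0, 0.0, 94.9]
force: [0.1, 0.3, 0.6]
gripper_width: 31.5
gripper_force: 0.0
```

Request:
apply_moves([
  [-0.3, 0, 0, 0.02, 0, 0, 0],
  [-0.3, 0, 0, 0.035, 0, 0, 0],
  [-0.3, 0, 0, 0.035, 0, 0, 0],
  [-0.3, 0, 0, 0.035, 0, 0, 0],
  [-0.3, 0, 0, 0, 0, 0, 0],
])

```text
time_s: 31.4
ee_pos: [461.6, 307.6, 159.9]
ee_rot: [179.3, -0.4, 94.9]
force: [0.4, 0.6, 0.7]
gripper_width: 32.1
gripper_force: 0.0
```

Request:
apply_moves([
  [-0.3, -0.01, -0.035, 0.005, 0, 0, 0],
  [-0.3, -0.01, -0.035, 0.005, 0, 0, 0],
  [-0.3, -0.01, -0.035, 0.005, 0, 0, 0],
  [-0.3, -0.01, -0.035, 0.005, 0, 0, 0],
  [-0.3, -0.01, -0.035, 0.005, 0, 0, 0],
])

```text
time_s: 31.82
ee_pos: [406.8, 128.7, 177.4]
ee_rot: [-180.0, 0.0, 94.9]
force: [1.1, -0.6, 0.1]
gripper_width: 32.0
gripper_force: 0.0
```

Request:
apply_moves([
  [-0.3, -0.01, -0.035, 0, 0, 0, 0],
  [-0.3, -0.01, -0.035, 0, 0, 0, 0],
  [-0.3, -0.01, -0.035, 0, 0, 0, 0],
  [-0.3, 0, 0, 0, 0, 0, 0],
  [-0.3, 0, 0, 0, 0, 0, 0],
])

```text
time_s: 32.23
ee_pos: [377.3, 23.9, 177.6]
ee_rot: [180.0, -0.0, 94.7]
force: [0.6, 0.2, 0.3]
gripper_width: 31.7
gripper_force: 0.0
```

```bash
python3 - <<'E'
from h import *
f=cams.grab_frame("top"); im=f["color"].copy()
T={"eye":(457.8,305.1,18),"large":(529.6,311.2,49),"tall":(601.3,317.3,69),"short":(556.3,-276.2,40),"button":(485.7,-290.3,34)}
g=f["color"].astype(int)
for n,(x,y,z) in T.items():
    u=proj(f,[x,y,z])[0]; 
    a=np.linspace(0,6.28,60); r={"eye":23,"large":26.5,"tall":19,"short":25,"button":23}[n]
    cv2.polylines(im,[proj(f,np.c_[x+r*np.cos(a),y+r*np.sin(a),0*a+z]).round().astype(np.int32)],True,(255,0,0),1)
cv2.imwrite("pics/t9.png",np.hstack([cv2.resize(im[140:310,a:b,::-1],None,fx=3.3,fy=3.3,interpolation=cv2.INTER_CUBIC) for a,b in((90,200),(440,550))]))
s=cams.grab_frame("scene"); cv2.imwrite("pics/s10.png",s["color"][:,:,::-1])
st=status.state(); print(st["ee_pos"],st["time_s"])
E
```

```text
[378.13954381  25.55804396 177.68206519] 32.3333
```

View pics/t9.png

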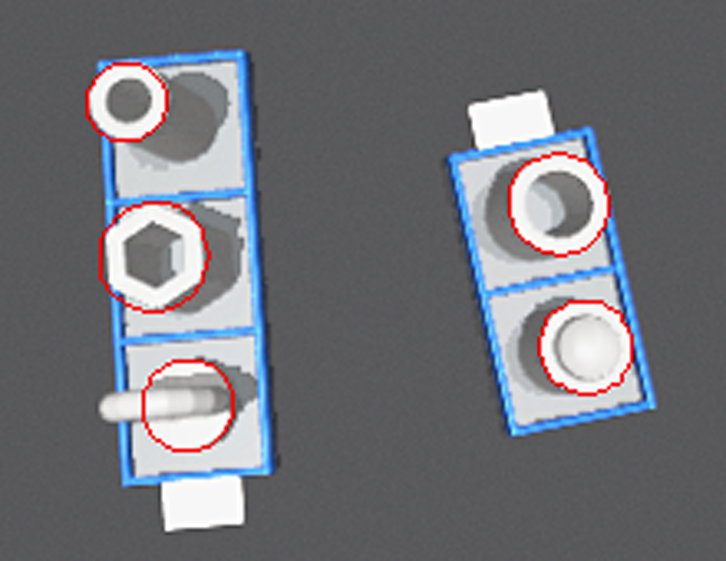

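View pics/s10.png

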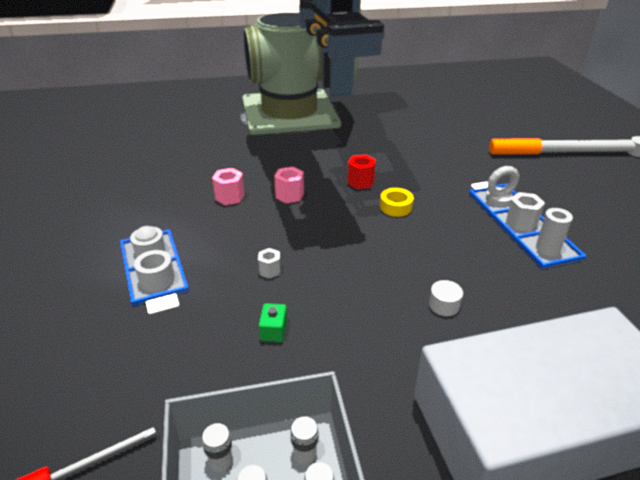

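All five parts sit within about 2 mm of the predicted circles and stand upright. The small nut (269,262) and the disc (446,298) have not moved.

```bash
python3 -c "
from workcell import env; print(env.job_done())"
```

```text
the job is handed in; nothing more can be done
None
```

Both kits are made up and the job is handed in at about 32 s of the 112 s allowed. In the final pictures all five parts stand upright in their bays, within about 2 mm of where they should be, and the small nut and flat disc are unmoved; no verdict came back.

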